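# Seat the loose tap plug of the drinks dispenser

## Robot

A 6-joint arm with a two-finger parallel gripper is mounted at the origin on a cart in front of the work surface, level with it; the furniture and walls round the work are solid. World frame = base frame: x ahead of the robot, y to its left, z up, the work surface at z = 0. Lengths are in m, angles in rad, forces in N, time in s.
With the tool pointing down it reaches from about 0.275 to 0.85 m from the base axis. Payload 19 kg.
Tool frame: the origin (TCP) lies on the centre line of the jaws, within the pads' length; the fingertips stand ctrl.tip_reach ahead of it and the grasp point (between the pads) lies 11 mm behind it (ctrl.tip_reach is the distance from the TCP to the fingertips, in m); z points along the fingers, y is the line along which they close (so a half turn about z gives the same grasp; the last joint's range is limited). The gripper opens to 85 mm and grips with 20 to 120 N. Pads are 22 mm wide; open, the fingers measure 114 mm over their backs; the gripper's body (76 mm by 85 mm) begins 54 mm behind the grasp point. The pads swing forward as they close: fully open they stand 13 mm farther back than shut.
Start: joints at [-1.473, 0.15, 1.437, -0, 1.554, -0.134], TCP at [0.132, -0.56, 0.239] pointing down, gripper open.
Joint ranges: [-2.8, 2.8], [-0.68, 2.1], [0.12, 2.68], [-1.39, 4.53], [0.16, 2.79], [-2.81, 2.81]. Speed limits (rad/s): [1.89, 1.89, 2.22, 3.01, 3.01, 3.01].

## Interface

Orientations are given as a rotation vector (axis times angle).
In Python, from plant import ctrl gives the robot as it stands.
- The arm moves only by the tool jog_arm, called after ">>>" as name([rows], argument=value, ...), one row to a line, values as JSON. Schema: {"type":"object","properties":{"segments":{"type":"array","items":{"type":"object","properties":{"xyz":{"type":"array","items":{"type":"number"},"minItems":3,"maxItems":3},"rz":{"type":"number"}},"additionalProperties":false},"minItems":1,"maxItems":8},"aperture":{"type":"number"},"only":{"type":"string"},"quiet":{"type":"boolean"},"lines":{"type":"string"}},"required":["segments"],"additionalProperties":false}. segments is a list of rows, 1 to 8 of them, each an object with the fields xyz (a list: dx, dy, dz in fractions of the full range, 1 being 40 cm), rz (a turn about the tool's z in normalised numbers (1 is pi rad)); a field left out counts as zero; each row is the pose to reach, as a shift and turn from the pose commanded when the call began, along the tool's axes at that moment; what a row does not reach only later rows make up. A row lasts 1/12 s, in which the tool goes at most 0.0417 m and 0.125 rad, less where a joint would pass 70% of its speed; a pose out of reach is approached as far as the arm can. aperture is the finger opening in m, set as the call begins (left out keeps the last). The fingers move at their own pace and stop on an object; the grip force is fixed at half the most. Time passes only in rows, so rows that do not move let the fingers close. The tool returns the time, the measured TCP pose, the force, the opening and the grip force at its end. only (a regular expression) keeps the lines of the reply that match it, lines (a string "A,B") keeps lines A to B, and quiet returns only ok. A shift or turn number past 1, either way, is cut back to 1. Input that does not fit is refused with a message, and nothing moves.
- ctrl.sense(): the state, without advancing time (a new reading comes with each control period).
- ctrl.grab_frame(name): name is "side" or "top"; returns a dict with "color" (480x640x3 uint8, red, green, blue), "intrinsics" (3x3 intrinsics, pixels), "R" (3x3) and "t" (3): a world point X has camera coordinates R X + t. Camera axes: x right, y down, z forward; pixel columns grow to the right and rows downward; lengths in m; the calibration is good to about 2 mm. A picture is of the moment at which its call begins. There is no depth.
- ctrl.job_done(): hands the job in; it is judged then, once.
The state is a dict: "t": time; "joints": joint angles; "dq": joint speeds; "effort": joint torques, N m; "tool_pos": TCP position; "ee_rot": TCP orientation; "contact_force": force on the tool from outside, world axes, zero at the start; "moment": the same for the moment, N m; "finger_gap": finger opening in m; "grip_force": force on a finger pad.
Only numpy, scipy, OpenCV 4.12 (cv2) and the standard library are available. Lean on these libraries where they do the work, as an engineer would, in place of code of your own. Each camera call takes 0.05 s, during which the arm holds its last target. There are 200 camera calls.

## Task

The green drinks dispenser is about to be refilled, but its tap stands half open and its tapered plug has worked loose. Take the wooden wing handle of the green dispenser's tap from above and, pressing the plug down into its tapered hole while you turn it clockwise (seen from above), bring the wing square across the spout with the plug fully home, so that it holds there when you let go (do not turn it across first and press it only afterwards). Leave the white dispenser's tap as it is, and leave the mug standing under the spout.

Things in the scene. Friction and masses are not known exactly. Their poses are not given: they have to be found in the camera images.
- green: Green round crock (114 mm) with wooden lid on a wooden stand, 211 mm high, fixed. Origin under its centre on the worktop, z up. Along its -x, towards the robot: brass tap with its vertical plug axis at x = -105 mm (barrel 34 mm wide, top at z = 145 mm), then the spout, pointing along -x. The white dispenser is built alike.
- green_grip (a point): Grip point of the green one's tap key: on the plug's axis, mid-wing, 8 mm below the wing's top. The dark wooden wing is an upright bar 52 long, 12 thick, 30 mm high; x along its length, y through its thickness (pinch so), z up; both ends alike. Start: point at z = 184 mm, wing's underside 17 mm above the brass barrel; fully home: 172 mm and 5 mm. Fingertips may reach down to the wing's underside.
- green_turn (a joint): Turn of the green one's key, rad, growing clockwise seen from above. 0: wing in line with the spout (open); 1.571: square across it (closed); stops at 0 and 1.62; starts at 0.35 to 0.7. Friction 0.06 N m; it stays where it is left.
- green_seat (a joint): How far the green one's tapered plug is pressed down into its hole, m. 0: loose and raised (start); 0.012: fully home, against a stop. Pushing it down takes about 8 N at any angle, also while it turns, and does not turn it; it stays at the depth where it is left.
- white_wing_end (a point): On the tap key of the white dispenser, which is built just like the green one and also stands half open and raised: a point in its wooden wing 22 mm out from the plug's axis, 8 mm below the wing's top. Not to be moved.
- mug: White mug with a blue band and a loop handle, bowl 85 mm, 91 mm high, loose, under the green dispenser's spout. Origin in the middle of its footprint (handle included) at its underside, z up; handle along -y, the bowl's axis at y = +15 mm.

How it is judged:
At the end, for the whole second after the job is handed in: Green tap key turned to at least 1.37 rad (within 11 degrees of square across the spout) with its plug pressed in at least 9 of 12 mm, staying so when let go; white key within 8 mm of its start; mug upright (within 11 degrees) and within 30 mm of its start (value of joint green_turn above 1.37 rad and value of joint green_seat above 0.009 m and distance of white_wing_end from where it was at the start of the episode below 0.008 m and distance of mug from where it was at the start of the episode below 0.03 m and angle between mug's own z axis and vertical below 0.2 rad); the robot touches nothing.
It fails at once if the green tap is turned nearly across (past 1.25 rad) while its plug is still loose (in by less than 4 mm): not pressed while turned (value of joint green_turn above 1.25 rad and value of joint green_seat below 0.004 m).
It fails at once if the white dispenser's tap key is moved (distance of white_wing_end from where it was at the start of the episode above 0.008 m).
It fails at once if the mug under the spout is knocked over (angle between mug's own z axis and vertical above 0.4 rad).
It also fails if it takes over 35 s, if anything falls off the work surface, if the arm or the gripper's body presses on something with over 40 N, if the wrist force passes 120 N, or if a joint passes its speed limit or range.

## Working session

There is one attempt and no reset: what is moved stays moved. The work goes in short steps, Python scripts to look and compute and a tool call to move; the robot and the scene stay as the last step left them, time stands still between calls to the robot, and variables do not carry over. Pictures are saved under pics/ and viewed, at most 10 in all, crops included, and the job is handed in when it is done.

```bash
ls; mkdir -p pics
```

Run:
```python
from plant import ctrl
import cv2
for n in("side","top"):
    f=ctrl.grab_frame(n); cv2.imwrite(f"pics/{n}0.png",f["color"][:,:,::-1]); print(n,f["intrinsics"],f["R"],f["t"])
print(ctrl.sense(),ctrl.tip_reach)
```

```text
pics
plant.py
side [[589.13627803   0.         317.87654375]
 [  0.         589.13627803 227.05180123]
 [  0.           0.           1.        ]] [[ 0.99982326 -0.00100381 -0.01877334]
 [-0.01758471 -0.40315468 -0.91496289]
 [-0.00665011  0.9151313  -0.40310108]] [-0.53243405  0.1173957   1.13123239]
top [[448.97112231   0.         316.94897597]
 [  0.         448.97112231 239.7421333 ]
 [  0.           0.           1.        ]] [[ 2.22806914e-02 -9.99746607e-01  3.20812250e-03]
 [-9.93826853e-01 -2.24973717e-02 -1.08637262e-01]
 [ 1.08681908e-01 -7.67804976e-04 -9.94076281e-01]] [-0.01708934  0.53177495  0.93102986]
{'t': 0.1, 'joints': array([-1.47298795e+00,  1.50926521e-01,  1.43792177e+00,  1.07244684e-05,
        1.55380164e+00, -1.33965606e-01]), 'dq': array([-0.00117844,  0.00027087, -0.00157409,  0.00108238, -0.00114839,
        0.0002009 ]), 'effort': array([ 8.23815964e-03, -7.14376545e+01, -5.71792424e+01, -1.58564517e-04,
        7.05320519e-03,  5.00540170e-05]), 'tool_pos': array([ 0.13206361, -0.5594229 ,  0.23876373]), 'ee_rot': array([-3.11947100e+00, -3.63132866e-01, -4.68474276e-05]), 'contact_force': array([-0.09930967, -0.03851227, -0.00669637]), 'moment': array([ 0.03407747, -0.03418551,  0.00997198]), 'grip_force': 0.0, 'finger_gap': 0.08579967409257933} 0.008
```

View pics/side0.png

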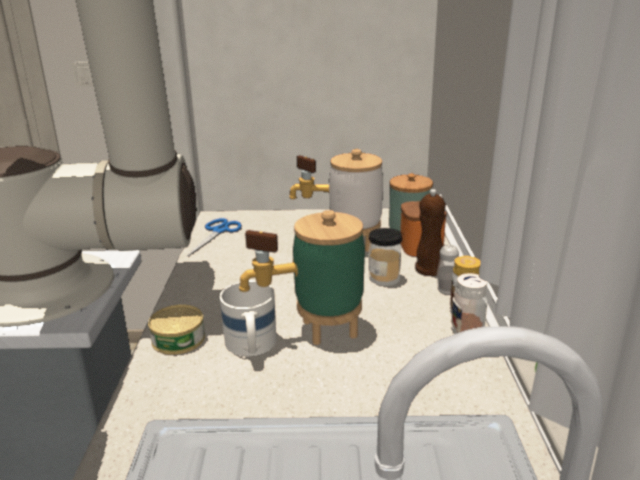

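View pics/top0.png

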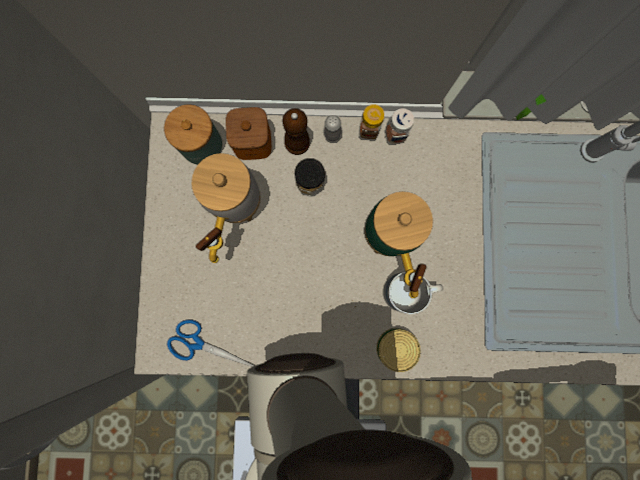

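The side view shows the green tap's wing at about (262,241) and the mug at (248,320). In the top view the wing is at about (418,277), the green lid's knob at (405,219) and the white wing at (208,238).

Create h.py:
```python
import cv2,numpy as np
from plant import ctrl
def ray(f,u,v):
    R,t=f["R"],f["t"]; d=R.T@np.linalg.solve(f["intrinsics"],[u,v,1]); return -R.T@t,d/np.linalg.norm(d)
def plane(f,u,v,z):
    o,d=ray(f,u,v); return o+d*(z-o[2])/d[2]
def cross(a,b):
    (o,d),(p,e)=a,b; s=np.linalg.lstsq(np.c_[d,-e],p-o,rcond=None)[0]
    A,B=o+s[0]*d,p+s[1]*e; return (A+B)/2,np.linalg.norm(A-B)
def brown(f,x0,x1,y0,y1):
    c=f["color"].astype(int); r,g,b=c[...,0],c[...,1],c[...,2]
    m=((r-b>18)&(r<135)&(r>1.5*g)).astype(np.uint8); k=np.zeros_like(m); k[y0:y1,x0:x1]=m[y0:y1,x0:x1]
    n,l,s,ce=cv2.connectedComponentsWithStats(k); i=1+s[1:,4].argmax(); return (l==i).astype(np.uint8),s[i],ce[i]
```

Run:
```python
from h import *
F={n:ctrl.grab_frame(n) for n in("side","top")}
ims=[]
for n,roi in(("side",(240,285,225,258)),("top",(395,440,255,300))):
    m,s,c=brown(F[n],*roi); print(n,s,c,cv2.minAreaRect(cv2.findNonZero(m)))
    x0,x1,y0,y1=roi; im=F[n]["color"][y0:y1,x0:x1,::-1]; mm=cv2.cvtColor(m[y0:y1,x0:x1]*255,cv2.COLOR_GRAY2BGR)
    ims.append(cv2.resize(np.hstack([im,mm]),(760,290),interpolation=cv2.INTER_NEAREST))
    F[n+'c']=c
print(cross(ray(F["side"],*F["sidec"]),ray(F["top"],*F["topc"])))
print("lid knob",plane(F["top"],405,219,.211), cross(ray(F["side"],329,217),ray(F["top"],405,219)))
cv2.imwrite("pics/crop1.png",np.vstack(ims))
```

```text
side [247 231  29  20 420] [261.37380952 240.65      ] ((261.04052734375, 240.75674438476562), (30.57821273803711, 15.946702003479004), 9.462322235107422)
top [410 265  16  27 172] [417.96511628 277.84302326] ((417.7739562988281, 277.60272216796875), (7.2565507888793945, 27.972835540771484), 20.556047439575195)
(array([ 0.45103117, -0.18688389,  0.17967764]), np.float64(0.00037760868531495337))
lid knob [ 0.55189977 -0.15739819  0.211     ] (array([ 0.55308517, -0.15870971,  0.20436742]), np.float64(0.0002346827346558544))
```

View pics/crop1.png

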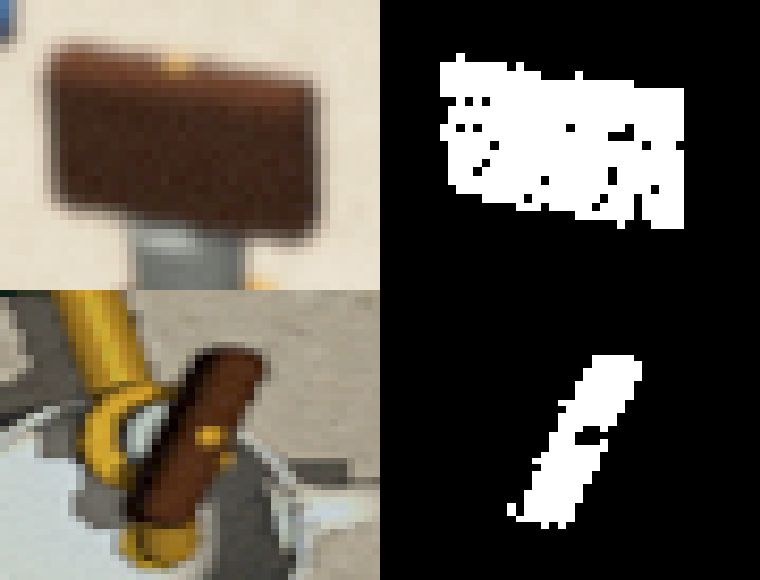

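Crop: the wing has a brass dot at its top centre, top view ≈ (419.3,277.1) and side view ≈ (260.6,231.9). Its right edge in the top view runs from about (425.8,266) to (417,290).

Add to h.py:
```python
from scipy.spatial.transform import Rotation as Ro
def tool():
    s=ctrl.sense(); return s,Ro.from_rotvec(s["ee_rot"]).as_matrix()
def togo(p,ang):
    s,R=tool(); x=R[:,0]; a=np.degrees(np.arctan2(x[1],x[0])); print("tool x deg",a,"joints",s["joints"].round(2))
    print("delta tool",(R.T@(np.array(p)-s["tool_pos"])).round(4),"turn",np.radians((a-ang+90)%180-90).round(3))
```

Run:
```python
from h import *
S=ctrl.grab_frame("side");T=ctrl.grab_frame("top")
P,e=cross(ray(S,260.6,231.9),ray(T,419.3,277.1)); print("dot",P,e)
a=plane(T,425.8,266.1,P[2]);b=plane(T,417,290.2,P[2]);d=a-b;print("edge",np.degrees(np.arctan2(d[1],d[0])),np.linalg.norm(d))
m,_,_=brown(T,395,440,255,300); v=cv2.fitLine(cv2.findNonZero(m),cv2.DIST_L2,0,.01,.01).ravel()
a=plane(T,v[2]-10*v[0],v[3]-10*v[1],P[2]);b=plane(T,v[2]+10*v[0],v[3]+10*v[1],P[2]);d=a-b;an=np.degrees(np.arctan2(d[1],d[0]));print("fit",an)
# lid ellipse by colour -> crock axis
h=cv2.cvtColor(T["color"],cv2.COLOR_RGB2HSV); k=cv2.inRange(h,(8,70,120),(22,255,255)); q=np.zeros_like(k); q[180:260,360:440]=k[180:260,360:440]
c=max(cv2.findContours(q,0,2)[0],key=cv2.contourArea); el=cv2.fitEllipse(cv2.convexHull(c)); L=plane(T,*el[0],.2); print("lid",el,L)
for A in (L,plane(T,405,219,.211)):
    u=A-P; print("tap dist",np.hypot(u[0],u[1]),"dir",np.degrees(np.arctan2(u[1],u[0])))
togo([P[0],P[1],.24],an)
```

```text
dot [ 0.45129732 -0.18610401  0.19378676] 0.001732049251402195
edge -20.12518159972688 0.04525071649159363
fit 158.37188614248169
lid ((403.08612060546875, 220.20584106445312), (57.874046325683594, 59.32436752319336), 118.89739990234375) [ 0.55143997 -0.15620067  0.2       ]
tap dist 0.10451201122880774 dir 16.62601692191743
tap dist 0.10461776610716664 dir 15.925524912450697
tool x deg 13.279836544246947 joints [-1.47  0.15  1.44 -0.    1.55 -0.13]
delta tool [ 0.3965 -0.2901 -0.0008] turn 0.609
```

The rows are not in the units I measure in: shifts go in shares of 40 cm and turns go in shares of pi rad. I convert before sending: 0.24 m / 0.4 = 0.6, 0.21 m / 0.4 = 0.525, 0.6 rad / 3.1416 = 0.191.

>>> jog_arm([
  {"xyz":[0.075,-0.055,0],"rz":0.0159},
  {"xyz":[0.15,-0.11,0],"rz":0.0382},
  {"xyz":[0.225,-0.165,0],"rz":0.0637},
  {"xyz":[0.3,-0.22,0],"rz":0.0891},
  {"xyz":[0.375,-0.275,0],"rz":0.1146},
  {"xyz":[0.45,-0.33,0],"rz":0.1401},
  {"xyz":[0.525,-0.385,0],"rz":0.1655},
  {"xyz":[0.6,-0.44,0],"rz":0.191},
], aperture=0.085)

```text
t: 0.97
tool_pos: [0.326, -0.3316, 0.2394]
ee_rot: [3.087, -0.582, 0.0]
contact_force: [0.5, 0.4, -0.5]
finger_gap: 0.0847
grip_force: 0.0
```

```bash
python3 -c "
from h import *
togo([.4513,-.1861,.24],-20.6)"
```

```text
tool x deg -21.339464136699448 joints [-0.96 -0.08  1.68  0.    1.55  0.98]
delta tool [ 0.0638 -0.1811 -0.0006] turn -0.013
```

To row units: -0.18 m / 0.4 = -0.45, -0.164 m / 0.4 = -0.41.

>>> jog_arm([
  {"xyz":[0.03,-0.085,0]},
  {"xyz":[0.06,-0.17,0]},
  {"xyz":[0.09,-0.255,0]},
  {"xyz":[0.12,-0.34,0]},
  {"xyz":[0.145,-0.41,0]},
  {"xyz":[0.16,-0.45,0]},
  {"xyz":[0.16,-0.45,0]},
])

```text
t: 1.55
tool_pos: [0.4513, -0.1858, 0.2392]
ee_rot: [-3.089, 0.57, -0.0]
contact_force: [-0.1, -0.3, 0.9]
finger_gap: 0.0852
grip_force: 0.0
```

```bash
python3 -c "
from h import *
togo([.4513,-.1861,.24],-20.6)
f=ctrl.grab_frame('top');cv2.imwrite('pics/top1.png',f['color'][210:350,340:500,::-1].repeat(4,0).repeat(4,1))"
```

```text
tool x deg -20.915893584977496 joints [-0.55 -0.03  1.63  0.    1.54  1.39]
delta tool [ 0.0001  0.0003 -0.0008] turn -0.006
```

```bash
python3 -c "
from h import *
f=ctrl.grab_frame('side');cv2.imwrite('pics/side1.png',f['color'][130:310,170:390,::-1].repeat(3,0).repeat(3,1))"
```

```text
(no output)
```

View pics/side1.png

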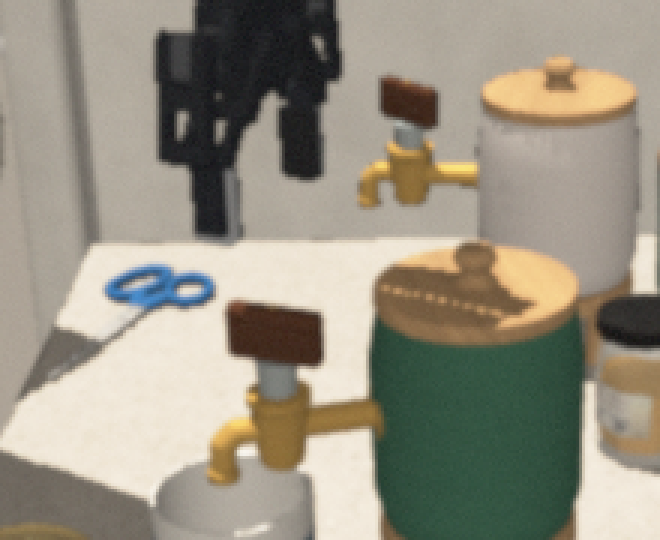

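The open gripper is above the wing: fingertips at crop ≈ (216,235) and (302,178), wing dot at ≈ (275,305). I'll check that alignment by projecting the TCP.

```bash
python3 -c "
from h import *
s,R=tool()
f=ctrl.grab_frame('side')
for p in ([0,-.05,-.005],[0,.05,-.005],[0,0,0],[0,0,.045]):
    q=f['intrinsics']@(f['R']@(s['tool_pos']+R@p)+f['t']); print(p,((q[:2]/q[2]-[170,130])*3).round(0))"
```

```text
[0, -0.05, -0.005] [308. 179.]
[0, 0.05, -0.005] [216. 250.]
[0, 0, 0] [265. 222.]
[0, 0, 0.045] [270. 306.]
```

View pics/top1.png

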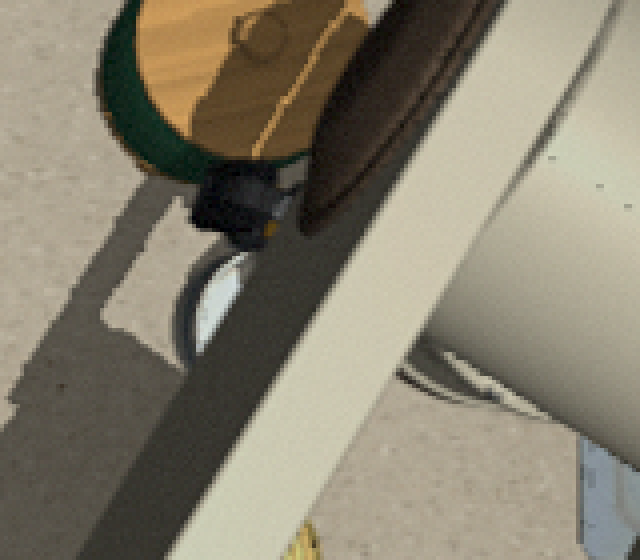

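The arm hides the wing in the top view. The tool axis projects to crop (270,306) in the side view, right on the wing. I'll descend and close.

To row units: 0.066 m / 0.4 = 0.165, 0.064 m / 0.4 = 0.16.

>>> jog_arm([
  {"xyz":[0,0,0.0375]},
  {"xyz":[0,0,0.075]},
  {"xyz":[0,0,0.1125]},
  {"xyz":[0,0,0.14]},
  {"xyz":[0,0,0.16]},
  {"xyz":[0,0,0.165]},
  {"xyz":[0,0,0.165]},
])

```text
t: 2.28
tool_pos: [0.4495, -0.1886, 0.1732]
ee_rot: [-3.088, 0.576, 0.001]
contact_force: [-0.3, -0.2, 0.6]
finger_gap: 0.0851
grip_force: 0.0
```

>>> jog_arm([
  {},
  {},
  {},
  {},
  {},
  {},
  {},
  {},
], aperture=0)

```text
t: 2.95
tool_pos: [0.4504, -0.1867, 0.1735]
ee_rot: [-3.085, 0.573, -0.002]
contact_force: [6.5, 16.1, 3.6]
finger_gap: 0.0109
grip_force: 59.1
```

To row units: 0.011 m / 0.4 = 0.0275, -0.002 m / 0.4 = -0.005, 0.12 rad / 3.1416 = 0.0382.

>>> jog_arm([
  {"xyz":[0,-0.005,0]},
  {"xyz":[0,-0.005,0.005],"rz":0.0159},
  {"xyz":[0,-0.005,0.01],"rz":0.0382},
  {"xyz":[0,-0.005,0.015],"rz":0.0605},
  {"xyz":[0,-0.005,0.02],"rz":0.0828},
  {"xyz":[0,-0.005,0.025],"rz":0.105},
  {"xyz":[0,-0.005,0.0275],"rz":0.1273},
  {"xyz":[0,-0.005,0.0275],"rz":0.1273},
])

```text
t: 3.62
tool_pos: [0.4507, -0.1859, 0.1626]
ee_rot: [-2.909, 1.183, -0.001]
contact_force: [1.8, 6.5, 4.5]
finger_gap: 0.0108
grip_force: 59.6
```

```bash
python3 -c "
from h import *
togo([.4513,-.1861,.161],-73.7);print(ctrl.sense()['contact_force'],ctrl.sense()['moment'])
f=ctrl.grab_frame('side');cv2.imwrite('pics/side2.png',f['color'][200:290,220:330,::-1].repeat(6,0).repeat(6,1))"
```

```text
tool x deg -44.27810089510955 joints [-0.55  0.01  1.75  0.    1.39  1.79]
delta tool [ 0.0006 -0.0002  0.0016] turn 0.514
[1.84676712 6.47763443 4.4862913 ] [ 0.93379281 -0.23824856 -0.0694516 ]
```

View pics/side2.png

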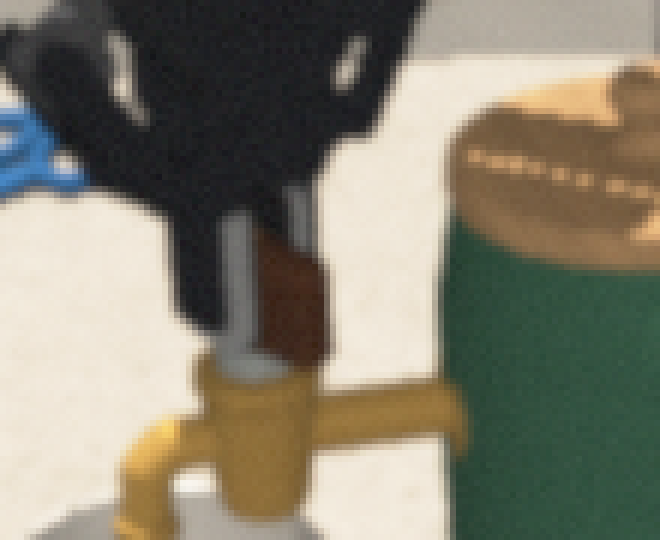

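The wing at (290,310) is now turned partway and sits just above the brass barrel (top at about y 370), so it is pressed in about 11 mm. I'll finish the turn while still pressing.

To row units: 0.003 m / 0.4 = 0.0075, 0.002 m / 0.4 = 0.005, 0.53 rad / 3.1416 = 0.1687.

>>> jog_arm([
  {"xyz":[0,0,0.0025],"rz":0.0255},
  {"xyz":[0,0,0.005],"rz":0.0509},
  {"xyz":[0,0,0.0075],"rz":0.0764},
  {"xyz":[0,0,0.0075],"rz":0.1019},
  {"xyz":[0,0,0.0075],"rz":0.1273},
  {"xyz":[0,0,0.0075],"rz":0.1496},
  {"xyz":[0,0,0.0075],"rz":0.1687},
  {"xyz":[0,0,0.0075],"rz":0.1687},
])

```text
t: 4.33
tool_pos: [0.4516, -0.1855, 0.1615]
ee_rot: [-2.497, 1.902, -0.004]
contact_force: [-0.2, 15.9, 27.8]
finger_gap: 0.0108
grip_force: 63.4
```

```bash
python3 -c "
from h import *
togo([.4513,-.1861,.161],-73.7);print(ctrl.sense()['moment'])"
```

```text
tool x deg -74.58609943053277 joints [-0.55  0.01  1.75  0.    1.38  2.32]
delta tool [0.0005 0.0005 0.0005] turn -0.015
[ 2.64336669  0.095033   -0.0388082 ]
```

The force rises to 28 N against the 8 N needed, so the plug is on its stop and the wing is at the target angle. I'll open only a little, because the crock is close, then lift.

>>> jog_arm([
  {},
  {},
  {},
  {},
  {},
], aperture=0.03)

```text
t: 4.75
tool_pos: [0.4504, -0.1865, 0.1591]
ee_rot: [2.503, -1.899, -0.001]
contact_force: [-0.4, -0.0, 0.6]
finger_gap: 0.0302
grip_force: 0.0
```

>>> jog_arm([
  {"xyz":[0,0,-0.0125]},
  {"xyz":[0,0,-0.0375]},
  {"xyz":[0,0,-0.075]},
  {"xyz":[0,0,-0.125]},
  {"xyz":[0,0,-0.1875]},
  {"xyz":[0,0,-0.25]},
  {"xyz":[0,0,-0.3]},
  {"xyz":[0,0,-0.3]},
])

```text
t: 5.42
tool_pos: [0.4512, -0.1869, 0.2843]
ee_rot: [-2.502, 1.899, -0.009]
contact_force: [0.3, -0.5, 0.9]
finger_gap: 0.03
grip_force: 0.0
```

>>> jog_arm([
  {"xyz":[0,0.075,0]},
  {"xyz":[0,0.175,0]},
  {"xyz":[0,0.275,0]},
  {"xyz":[0,0.375,0]},
  {"xyz":[0,0.375,0]},
])

```text
t: 5.83
tool_pos: [0.3014, -0.228, 0.2801]
ee_rot: [2.498, -1.903, 0.001]
contact_force: [0.5, 0.4, 0.3]
finger_gap: 0.0295
grip_force: 0.0
```

```bash
python3 -c "
from h import *
print(tool()[0]['tool_pos'])
ims=[ctrl.grab_frame('side')['color'][180:370,190:370,::-1],ctrl.grab_frame('top')['color'][170:360,340:500,::-1]]
cv2.imwrite('pics/end.png',np.hstack(ims).repeat(2,0).repeat(2,1))"
```

```text
[ 0.30143691 -0.22799588  0.28005061]
```

View pics/end.png

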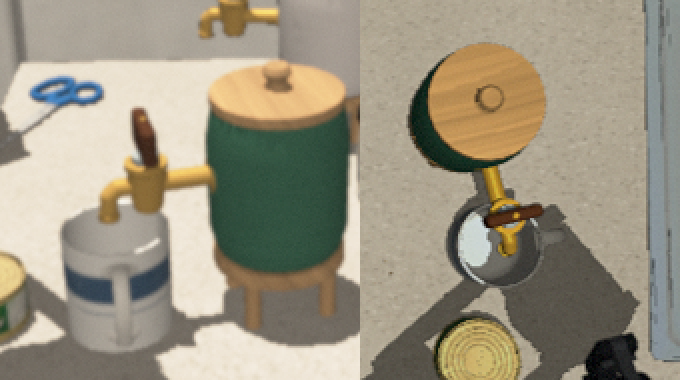

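The wing lies square across the spout and low on the barrel, at crop (145,140) in the side half and (515,215) in the top half. The mug is upright and unmoved. One numeric check before handing in.

Run:
```python
from h import *
S=ctrl.grab_frame("side");T=ctrl.grab_frame("top")
m,s,c=brown(T,395,440,255,300); ms,ss,cs=brown(S,245,285,225,270)
P,e=cross(ray(S,*cs),ray(T,*c)); print(P,e)
v=cv2.fitLine(cv2.findNonZero(m),cv2.DIST_L2,0,.01,.01).ravel()
d=plane(T,v[2]-10*v[0],v[3]-10*v[1],.18)-plane(T,v[2]+10*v[0],v[3]+10*v[1],.18); a=np.degrees(np.arctan2(d[1],d[0]))
print(a,"turn est",np.radians((16.3-a)%180))
if 1.45<np.radians((16.3-a)%180)<1.7 and P[2]<.172: print(ctrl.job_done())
```

```text
[ 0.45161888 -0.18697549  0.16662152] 0.0010821401994154925
104.49260095063866 turn est 1.6023413911036675
the job is handed in; nothing more can be done
None
```

The green tap is closed and the job is handed in: I measured the wing at about 1.60 rad (square is 1.571) with the plug pressed down onto its stop, and the gripper let go and moved clear, with the mug standing as it was and the white tap never approached.

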